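Clear the mug off the spice carousel and bring the pepper mill to the front

ROBOT

A 6-joint arm with a two-finger parallel gripper is mounted at the origin on a cart in front of the work surface, level with it; the furniture and walls round the work are solid. World frame = base frame: x ahead of the robot, y to its left, z up, the work surface at z = 0. Lengths are in m, angles in rad, forces in N, time in s.
With the tool pointing down it reaches from about 0.225 to 0.875 m from the base axis. Payload 3.4 kg.
Tool frame: the origin (TCP) lies at the very end of the fingers, on their centre line; the grasp point (between the pads) lies behind it (manip.grasp_offset is the z of the grasp point in the tool frame, in m); z points along the fingers, y is the line along which they close (so a half turn about z gives the same grasp; the last joint's range is limited). The gripper opens to 85 mm and grips with 20 to 120 N. Pads are 22 mm wide; open, the fingers measure 114 mm over their backs; the gripper's body (76 mm by 85 mm) begins 54 mm behind the grasp point. The pads swing forward as they close: fully open they stand 13 mm farther back than shut.
Start: joints at [1.115, 0.276, 1.505, -0, 1.361, -0.121], TCP at [0.189, 0.543, 0.231] pointing down, gripper open.
Joint ranges: [-2.89, 2.89], [-0.75, 2.08], [0.22, 2.7], [-1.18, 4.32], [0.11, 2.71], [-2.7, 2.7]. Speed limits (rad/s): [2.57, 2.57, 3.14, 3.14, 3.14, 3.14].

INTERFACE

Orientations are given as a unit quaternion [w, x, y, z].
In Python, from rig import manip gives the robot as it stands.
- The arm moves only by the shell command python3 -m pendant 'ROWS' [FORCE]. ROWS is JSON, a list of rows, each an object of numbers: "dx", "dy", "dz": the shift along the tool's x, y, z in m; "rx", "ry", "rz": the turn, a rotation vector about the tool's x, y, z in degrees; "hand": the finger opening in m, from 0 to 0.0854. In form: [{"dx": .., "dy": .., "dz": .., "rx": .., "ry": .., "rz": .., "hand": ..}, ...]. A call has 1 to 12 rows; each row shifts and turns the commanded pose from where the row before left it, along the tool's axes as they then stand; what a row does not reach is not made up. A row lasts 1/12 s, in which the tool goes at most 41.7 mm and 7.16 degrees, less where a joint would pass 70% of its speed; a pose out of reach is approached as far as the arm can. A call is refused whole if a number of a shift passes 0.0417 or a number of a turn 7.16, either way. A call with a gripper value outside its range is refused whole. The fingers move at their own pace and stop on an object; FORCE is the grip in N (left out, the last holds). Time passes only in rows, so rows that do not move let the fingers close. It gives the time, the measured TCP pose, the force, the opening and the grip force at its end, in the units of the state.
- manip.get_state(): the state, without advancing time (a new reading comes with each control period).
- manip.get_image(name): name is "scene" or "top"; returns a dict with "frame" (480x640x3 uint8, red, green, blue), "fx", "fy", "cx", "cy" (pixels), "distortion" ([k1, k2, p1, p2, k3] as OpenCV has them; the pictures are not rectified), "position" and "attitude" of the camera in the world. Camera axes: x right, y up, looking along -z (the intrinsics and any distortion apply to the point x, -y, -z); pixel columns grow to the right and rows downward; lengths in m; the calibration is good to about 2 mm. A picture is of the moment at which its call begins. There is no depth.
- manip.sign_off(): hands the job in; it is judged then, once.
The state is a dict: "clock": time; "qpos": joint angles; "qd": joint speeds; "effort": joint torques, N m; "position": TCP position; "ee_rot": TCP orientation; "contact_force": force on the tool from outside, world axes, zero at the start; "moment": the same for the moment, N m; "width": finger opening in m; "gripper_force": force on a finger pad.
Only numpy, scipy, OpenCV 4.12 (cv2) and the standard library are available. Lean on these libraries where they do the work, as an engineer would, in place of code of your own. Each camera call takes 0.05 s, during which the arm holds its last target. There are 200 camera calls.

TASK

Someone parked a mug on the little round plate on top of the spice carousel. Lift the mug off without turning the carousel, set it down upright on the worktop clear of the carousel and let go of it; then turn the carousel until the pepper mill stands right over the tongue that marks the front of its foot. Finish with the gripper still holding the turntable (or something seated on it) still there: do not let go at the end, and leave the other things on the worktop where they are.

Things in the scene. Friction and masses are not known exactly. Their poses are not given: they have to be found in the camera images.
- carousel_foot: fixed dark steel foot of the spice carousel, a disc 170 mm across, 12 mm high; origin at the centre of its underside, on the vertical turning axis. Its own -x axis points to the front: there a tongue 34 mm wide, 10 mm high sticks out from under the tray, its rounded end 142 mm from the axis (27 mm past the tray's edge).
- turntable: round wooden tray, 230 mm across, top 26 mm above the worktop, turns on the foot either way without end; light friction (0.05 N m), stays where left. 85 mm from the axis are seated, not removable: the pepper mill (toward the tray's own -x) and three spice jars (toward +x, +y, -y; 41 mm across, tops 131 mm above the worktop). Origin on the axis, 14 mm above the worktop.
- mill_head (a point): middle of the head of the wooden pepper mill on the tray, 150 mm above the worktop, 85 mm from the axis. The mill is round and waisted, taller than the jars, 58 mm across at the foot; head 50 mm across, 135 to 165 mm above the worktop, with a 12 mm knob on top up to 176 mm. The head does not twist on the mill: moving it turns the tray.
- front_spot (a point): point of the foot 85 mm from the axis toward the tongue, 12 mm above the worktop: the mill's centre must stand over it.
- cup_plate (a point): centre of the top of the round wooden plate (84 mm across, 9 mm thick) that a steel pillar in the middle of the tray carries, on the turning axis, 158 mm above the worktop; it turns with the tray
- mug: tall cream mug, 106 mm high, 84 mm across the rim, 64 at the foot, about 0.32 kg, loose, at first on the cup plate. Origin level with the underside, z up; the round axis lies 19 mm from the origin toward its own +y. One handle toward its own -y: the outer upright bar is 12 mm wide (along x), 45 to 61 mm from the origin, 34 to 99 mm above the underside; open space of 20 mm or more inside it.
- honey_jar: bystander: honey jar, 65 mm across, 100 mm high, behind the carousel; origin at the centre of its underside
- tumbler: bystander: clear glass tumbler, 81 mm across, 92 mm high, behind the carousel; origin at the centre of its underside
- white_mug: bystander: white mug, 83 mm across, 94 mm high, right of the sink; origin at the height of its underside
- free_spot (a point): a point on the worktop (height 0) in the middle of the clear strip, about 80 mm front to back, between the sink and the worktop's front edge; never occupied at the start: one good place for the mug, with its handle along the strip (any other clear part of the worktop serves as well)

How it is judged:
On the way, in this order (a step that is already met when the one before it is completed fails the run):
1. the mug stands upright on the worktop, let go and at rest (height (world z) of mug between -0.006 and 0.006 m and angle between mug's own z axis and vertical below 0.08 rad and contact force between each of the arm, the fingers and mug below 0.1 N and linear speed of mug below 0.03 m/s), for 0.2 s.
2. the pepper mill stands over the front tongue and the fingers hold the turntable still (horizontal distance between mill_head and front_spot below 0.015 m and contact force between the fingers and turntable above 2 N and angular speed of turntable below 0.1 rad/s), for 0.3 s.
At the end, for the whole second after the job is handed in: The mill's centre is within 15 mm (10 degrees) of the front spot, the turntable at rest, the fingers on it or on something seated on it with over 2 N; the mug upright (within 0.08 rad) and at rest on the worktop, touched neither by the robot nor by the carousel (all of step 1 and all of step 2 and contact force between mug and carousel_foot below 0.1 N); the arm keeps its last pose, push and grip.
It fails at once if the carousel was turned (mill moved over 30 mm) with the mug still on its plate (distance of mill_head from where it was at the start of the episode above 0.03 m and horizontal distance between mug and cup_plate below 0.06 m and height (world z) of mug between 0.14 and 0.165 m).
It fails at once if the mug was tipped over (angle between mug's own z axis and vertical above 0.6 rad).
It fails at once if the mug was dropped or knocked off (contact force between mug and anything else below 0.05 N and height (world z) of mug between 0.02 and 0.14 m).
It fails at once if a bystander was moved more than 20 mm (distance of any of honey_jar, tumbler, white_mug from where it was at the start of the episode above 0.02 m).
It also fails if it takes over 72 s, if anything falls off the work surface, if the arm or the gripper's body presses on something with over 40 N, if the wrist force passes 120 N, or if a joint passes its speed limit or range.

## Working session

There is one attempt and no reset: what is moved stays moved. The work goes in short steps, Python scripts to look and compute and a shell command to move; the robot and the scene stay as the last step left them, time stands still between calls to the robot, and variables do not carry over. Pictures are saved under pics/ and viewed, at most 10 in all, crops included, and the job is handed in when it is done.

```bash
ls; mkdir -p pics
python3 - <<'E'
from rig import manip
import cv2
for n in("scene","top"):
    d=manip.get_image(n)
    cv2.imwrite(f"pics/{n}0.png",d["frame"][:,:,::-1])
    print({k:v for k,v in d.items() if k!="frame"})
print(manip.get_state(),manip.grasp_offset)
E
```

```text
pics
{'fx': 617.1674587321514, 'fy': 617.1674587321514, 'cx': 322.23032769362834, 'cy': 236.18531665161285, 'distortion': array([-0.17319484,  0.        ,  0.        ,  0.        ,  0.        ]), 'position': array([0.54864665, 0.94196901, 1.25964232]), 'attitude': array([-0.03289102, -0.00771095,  0.34804983,  0.93686714])}
{'fx': 451.57890695791906, 'fy': 451.57890695791906, 'cx': 320.05079456272125, 'cy': 234.14936758354597, 'distortion': array([-0.05430754,  0.        ,  0.        ,  0.        ,  0.        ]), 'position': array([0.19826543, 0.0833184 , 1.12008275]), 'attitude': array([-0.57151439, -0.11296301,  0.15550319,  0.79776527])}
{'clock': 0.1, 'qpos': array([ 1.11500107e+00,  2.76473819e-01,  1.50600296e+00,  1.43076674e-05,
        1.36069770e+00, -1.21058150e-01]), 'qd': array([-0.00074411, -0.00161558, -0.00353437,  0.0016119 , -0.0012502 ,
        0.00100874]), 'effort': array([ 1.17170624e-03, -4.17703378e+01, -2.46404707e+01, -5.31998910e-05,
        5.85408052e-03, -1.53539423e-05]), 'position': array([0.18872186, 0.54264727, 0.23056067]), 'ee_rot': array([-2.31677371e-04,  1.66589676e-01,  9.86025991e-01, -7.56253715e-04]), 'contact_force': array([ 0.51796967, -0.95146311, -0.64484086]), 'moment': array([ 0.03202912,  0.0032462 , -0.00742133]), 'gripper_force': 0.0, 'width': 0.08554808252841957} -0.0187
```

View pics/scene0.png

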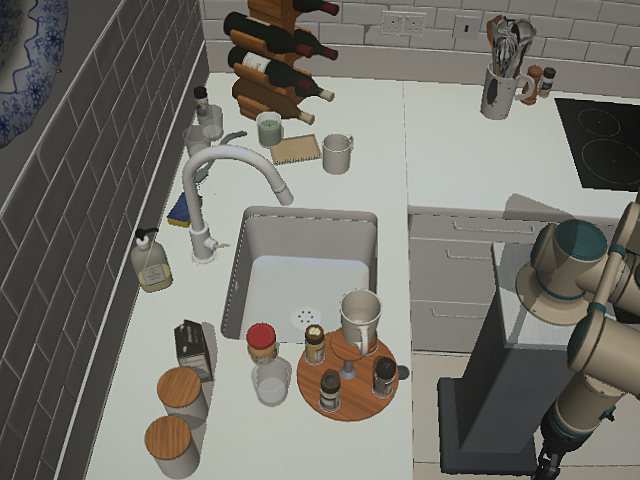

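View pics/top0.png

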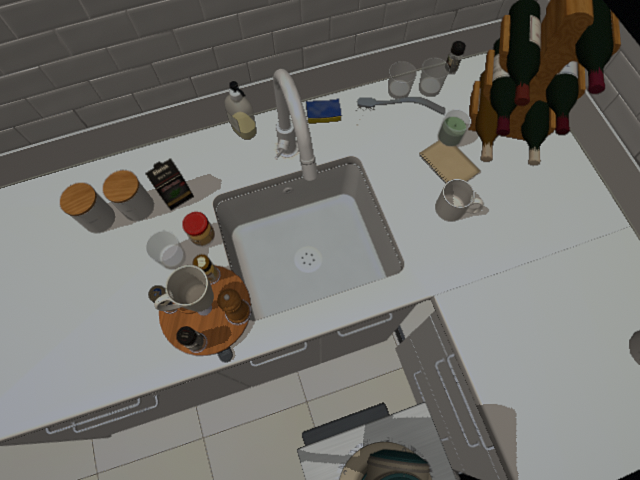

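The scene view shows the carousel centred near (347,373) with the tongue at (403,372) and the mug at (361,315). The top view shows the mug at (189,287) with its handle to the left (162,300), the mill at (235,305), and the tongue at (226,353). I'll enlarge both.

```bash
cat > h.py <<'E'
import numpy as np, cv2
from scipy.spatial.transform import Rotation as R
from rig import manip
def K(d): return np.array([[d["fx"],0,d["cx"]],[0,d["fy"],d["cy"]],[0,0,1]])
def cam(d):
    q=d["attitude"]; return R.from_quat([q[1],q[2],q[3],q[0]]).as_matrix()
def ray(d,uv,z):
    p=cv2.undistortPoints(np.array([[uv]],float),K(d),d["distortion"])[0,0]
    v=cam(d)@np.array([p[0],-p[1],-1]); o=d["position"]
    return o+v*(z-o[2])/v[2]
def proj(d,P):
    c=(np.atleast_2d(P)-d["position"])@cam(d)*[1,-1,-1]
    return cv2.projectPoints(c,np.zeros(3),np.zeros(3),K(d),d["distortion"])[0][:,0]
def crop(d,x0,y0,w,h,s,name):
    cv2.imwrite(name,cv2.resize(d["frame"][y0:y0+h,x0:x0+w,::-1],None,fx=s,fy=s,interpolation=cv2.INTER_CUBIC))
E
python3 - <<'E'
from h import *
d=manip.get_image("top");crop(d,120,225,160,150,4,"pics/t1.png")
d=manip.get_image("scene");crop(d,270,275,160,150,4,"pics/s1.png")
E
```

```text
(no output)
```

View pics/t1.png

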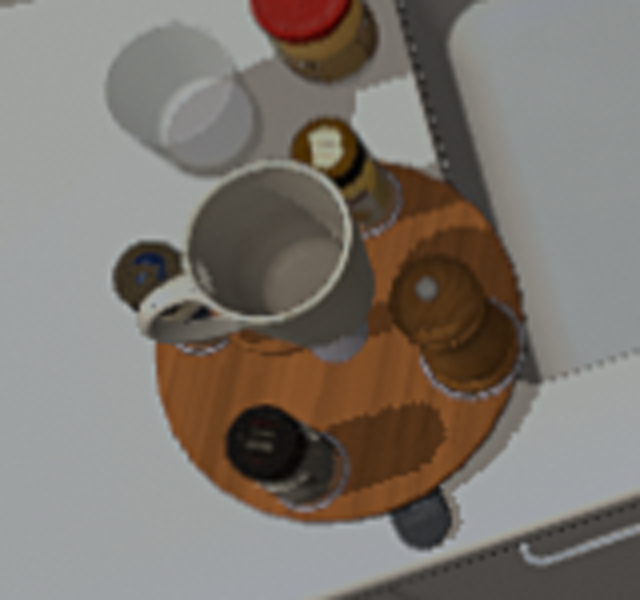

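View pics/s1.png

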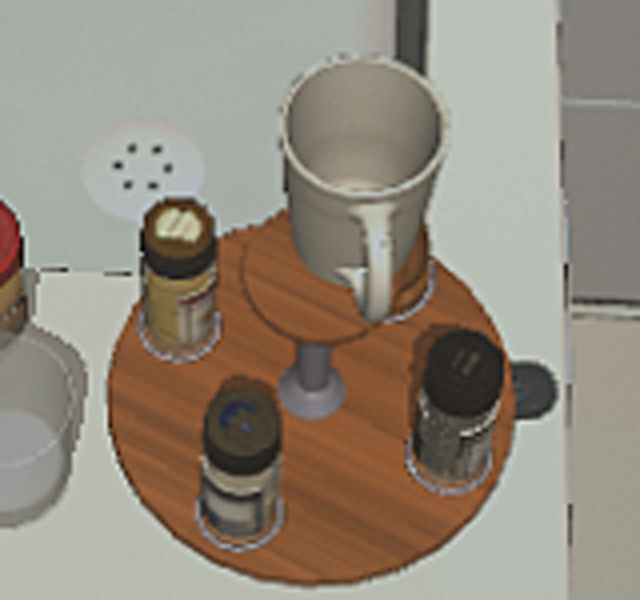

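The top crop shows the rim centre at about (270,242), the handle pointing left (147,320), the mill knob at (426,289) and the tongue end at (425,545). The scene crop shows the rim at about (364,125), the handle bar at (377,210–310), the tray centre at about (312,395) and the tongue end at (556,390).

Run:
```python
from h import *
t=manip.get_image("top");s=manip.get_image("scene")
T=lambda u,v,z:ray(t,(120+u/4,225+v/4),z).round(4)[:2]
S=lambda u,v,z:ray(s,(270+u/4,275+v/4),z).round(4)[:2]
print("rim",T(270,242,.264),S(364,125,.264))
print("tray T/S",T(340,340,.026),S(312,395,.026))
print("jars T",[T(*p,.131) for p in((262,437),(330,146),(150,277))])
print("jars S",[S(*p,.131) for p in((463,368),(180,228),(242,422))])
print("knob",T(426,289,.176))
print("tongue",T(425,545,.005),S(556,390,.007))
print("handle top T",T(150,310,.25),T(165,318,.25),"S",S(377,213,.257),S(377,310,.195))
print("front edge",T(640,490,0),T(340,597,0),S(556,0,0),S(565,300,0),"sink edge",T(545,380,0),S(428,0,0))
# fit axis: circle edge of tray
E=[(157,340),(165,390),(200,450),(250,497),(340,522),(480,440),(522,340),(505,250)]
P=np.array([T(*p,.026) for p in E]);A=np.c_[2*P,np.ones(len(P))];x=np.linalg.lstsq(A,(P**2).sum(1),rcond=None)[0];print("trayfitT",x[:2],np.sqrt(x[2]+x[:2]@x[:2]))
E=[(107,390),(130,480),(200,550),(312,585),(420,555),(480,500),(515,420),(125,330)]
P=np.array([S(*p,.026) for p in E]);A=np.c_[2*P,np.ones(len(P))];x=np.linalg.lstsq(A,(P**2).sum(1),rcond=None)[0];print("trayfitS",x[:2],np.sqrt(x[2]+x[:2]@x[:2]))
print("honey",T(300,5,.1),"tumbler top",T(167,77,.092),"S",S(20,420,.092))
```

```text
rim [0.5099 0.2553] [0.5104 0.2595]
tray T/S [0.5215 0.2757] [0.525  0.2808]
jars T [array([0.4516, 0.3106]), array([0.6036, 0.2362]), array([0.56  , 0.3516])]
jars S [array([0.4499, 0.3164]), array([0.6016, 0.242 ]), array([0.5617, 0.3549])]
knob [0.4895 0.1988]
tongue [0.3891 0.26  ] [0.3859 0.2586]
handle top T [0.4999 0.3226] [0.4936 0.3163] S [0.5025 0.3051] [0.4982 0.3222]
front edge [0.38   0.1278] [0.3766 0.3171] [ 0.3796 -0.0267] [0.3787 0.1949] sink edge [0.4636 0.1643] [ 0.4619 -0.0209]
trayfitT [0.5261173  0.27356266] 0.11183827323559545
trayfitS [0.52563521 0.2805531 ] 0.11299345319032782
honey [0.712  0.2378] tumbler top [0.6955 0.3277] S [0.6783 0.3421]
```

```bash
cat >> h.py <<'E'
def to(p,rv=None):
    s=manip.get_state(); q=s["ee_rot"]; r=R.from_quat([q[1],q[2],q[3],q[0]])
    m=r.as_matrix()
    print("tcp",s["position"].round(4),"axes x",m[:,0].round(3),"y",m[:,1].round(3),"z",m[:,2].round(3),"w",round(s["width"],4),"gf",round(s["gripper_force"],1),"F",s["contact_force"].round(1),"t",round(s["clock"],2),"q",s["qpos"].round(2))
    print("delta tool mm",(m.T@(np.array(p)-s["position"])*1000).round(1))
E
python3 -m pendant '[{"dz":-0.03,"rx":-5.4},{"dz":-0.03},{"dz":-0.03,"hand":0.035},{"dx":-0.036,"dy":-0.018},{"dx":-0.036,"dy":-0.018},{"dx":-0.036,"dy":-0.018},{"dx":-0.036,"dy":-0.018},{"dx":-0.036,"dy":-0.018},{"dx":-0.036,"dy":-0.018},{"dx":-0.036,"dy":-0.018},{"dx":-0.036,"dy":-0.018},{"dx":-0.036,"dy":-0.018}]'
python3 -c "
from h import *
to([.498,.2233,.31])"
```

```text
tcp [0.1888 0.5429 0.231 ] axes x [-0.944  0.329  0.   ] y [ 0.329  0.944 -0.001] z [-0. -0. -1.] w 0.0851 gf 0.0 F [ 0.1 -0.6  0.4] t 0.3 q [ 1.11  0.28  1.51  0.    1.36 -0.12]
delta tool mm [-397.  -200.4  -78.9]invalid input
```

```bash
python3 -m pendant '[{"dx":0,"dy":0,"dz":-0.03,"rx":-5.4,"ry":0,"rz":0,"hand":0.035},{"dx":0,"dy":0,"dz":-0.03,"rx":0,"ry":0,"rz":0,"hand":0.035},{"dx":0,"dy":0,"dz":-0.03,"rx":0,"ry":0,"rz":0,"hand":0.035}]'
```

```text
clock: 0.55
position: [0.1864, 0.5363, 0.3211]
ee_rot: [0.007, 0.166, 0.985, 0.045]
contact_force: [-0.6, 0.8, 0.8]
width: 0.0517
gripper_force: 0.0
```

```bash
python3 -m pendant '[{"dx":-0.036,"dy":-0.018,"dz":0,"rx":0,"ry":0,"rz":0,"hand":0.035},{"dx":-0.036,"dy":-0.018,"dz":0,"rx":0,"ry":0,"rz":0,"hand":0.035},{"dx":-0.036,"dy":-0.018,"dz":0,"rx":0,"ry":0,"rz":0,"hand":0.035},{"dx":-0.036,"dy":-0.018,"dz":0,"rx":0,"ry":0,"rz":0,"hand":0.035},{"dx":-0.036,"dy":-0.018,"dz":0,"rx":0,"ry":0,"rz":0,"hand":0.035},{"dx":-0.036,"dy":-0.018,"dz":0,"rx":0,"ry":0,"rz":0,"hand":0.035},{"dx":-0.036,"dy":-0.018,"dz":0,"rx":0,"ry":0,"rz":0,"hand":0.035},{"dx":-0.036,"dy":-0.018,"dz":0,"rx":0,"ry":0,"rz":0,"hand":0.035},{"dx":-0.036,"dy":-0.018,"dz":0,"rx":0,"ry":0,"rz":0,"hand":0.035},{"dx":-0.036,"dy":-0.018,"dz":0,"rx":0,"ry":0,"rz":0,"hand":0.035},{"dx":-0.036,"dy":0,"dz":0,"rx":0,"ry":0,"rz":0,"hand":0.035},{"dx":0,"dy":0,"dz":0,"rx":0,"ry":0,"rz":0,"hand":0.035}]'
python3 -c "
from h import *
to([.498,.2233,.31])"
```

```text
clock: 1.55
position: [0.5083, 0.2349, 0.3032]
ee_rot: [0.01, 0.169, 0.984, 0.046]
contact_force: [1.0, 0.5, -0.3]
width: 0.035
gripper_force: 0.0
tcp [0.5083 0.2349 0.3032] axes x [-0.942  0.334 -0.004] y [0.332 0.938 0.094] z [ 0.035  0.087 -0.996] w 0.035 gf 0.0 F [ 1.   0.5 -0.3] t 1.55 q [ 0.26  0.18  1.46  0.08  1.44 -0.98]
delta tool mm [  5.8 -13.7  -8.1]
```

```bash
python3 -m pendant '[{"dx":0.006,"dy":-0.013,"dz":0,"rx":0,"ry":0,"rz":0,"hand":0.035},{"dx":0,"dy":0,"dz":0.03,"rx":0,"ry":0,"rz":0,"hand":0.035},{"dx":0,"dy":0,"dz":0,"rx":0,"ry":0,"rz":0,"hand":0.035}]'
python3 -c "
from h import *
to([.498,.2233,.228])
t=manip.get_image('top');s=manip.get_image('scene')
crop(t,150,230,100,110,4,'pics/a.png');crop(s,310,250,100,110,4,'pics/b.png')
cv2.imwrite('pics/c.png',np.hstack([cv2.imread('pics/a.png'),cv2.imread('pics/b.png')]))"
```

```text
clock: 1.8
position: [0.4903, 0.2299, 0.2688]
ee_rot: [0.004, 0.167, 0.985, 0.045]
contact_force: [-0.9, -0.4, -1.0]
width: 0.0349
gripper_force: 0.0
tcp [0.4903 0.2299 0.2688] axes x [-0.944  0.329  0.007] y [0.328 0.94  0.089] z [ 0.023  0.087 -0.996] w 0.0349 gf 0.0 F [-0.9 -0.4 -1. ] t 1.8 q [ 0.26  0.18  1.55  0.08  1.37 -0.99]
delta tool mm [-9.7 -7.4 40.2]
```

View pics/c.png

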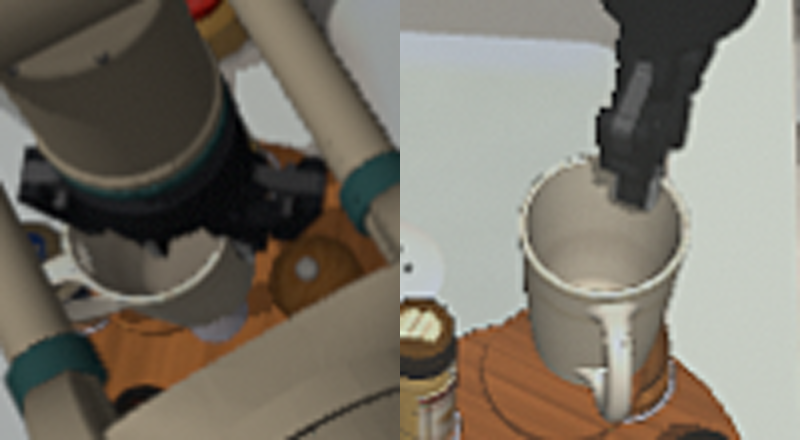

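The scene crop shows the inner finger over the mug's interior near the far-right rim (640,195), so it needs to move a few mm outward, which matches the computed delta.

```bash
python3 -m pendant '[{"dx":-0.0085,"dy":-0.0075,"dz":0,"rx":0,"ry":0,"rz":0,"hand":0.035},{"dx":0,"dy":0,"dz":0,"rx":0,"ry":0,"rz":0,"hand":0.035},{"dx":0,"dy":0,"dz":0,"rx":0,"ry":0,"rz":0,"hand":0.035},{"dx":0,"dy":0,"dz":0,"rx":0,"ry":0,"rz":0,"hand":0.035}]'
python3 -c "
from h import *
to([.498,.2233,.228])"
```

```text
clock: 2.23
position: [0.4993, 0.221, 0.2732]
ee_rot: [0.009, 0.167, 0.985, 0.047]
contact_force: [-0.3, -0.6, -0.3]
width: 0.0351
gripper_force: 0.0
tcp [0.4993 0.221  0.2732] axes x [-0.944  0.329 -0.001] y [0.327 0.94  0.095] z [ 0.032  0.089 -0.995] w 0.0351 gf 0.0 F [-0.3 -0.6 -0.3] t 2.23 q [ 0.24  0.18  1.54  0.08  1.37 -1.01]
delta tool mm [ 2.1 -2.6 45.1]
```

```bash
python3 -m pendant '[{"dx":0.002,"dy":-0.0025,"dz":0,"rx":0,"ry":0,"rz":0,"hand":0.035},{"dx":0,"dy":0,"dz":0.015,"rx":0,"ry":0,"rz":0,"hand":0.035},{"dx":0,"dy":0,"dz":0.015,"rx":0,"ry":0,"rz":0,"hand":0.035},{"dx":0,"dy":0,"dz":0.015,"rx":0,"ry":0,"rz":0,"hand":0.035},{"dx":0,"dy":0,"dz":0,"rx":0,"ry":0,"rz":0,"hand":0.035},{"dx":0,"dy":0,"dz":0,"rx":0,"ry":0,"rz":0,"hand":0.035},{"dx":0,"dy":0,"dz":0,"rx":0,"ry":0,"rz":0,"hand":0.035}]'
python3 -c "
from h import *
to([.498,.2233,.228])"
```

```text
clock: 2.82
position: [0.4979, 0.2234, 0.2282]
ee_rot: [0.008, 0.166, 0.985, 0.047]
contact_force: [-0.1, -0.9, -0.2]
width: 0.0349
gripper_force: 0.0
tcp [0.4979 0.2234 0.2282] axes x [-0.945  0.328 -0.001] y [0.327 0.94  0.095] z [ 0.032  0.089 -0.995] w 0.0349 gf 0.0 F [-0.1 -0.9 -0.2] t 2.82 q [ 0.24  0.2   1.62  0.08  1.27 -1.02]
delta tool mm [-0.2 -0.1  0.2]
```

Accurate, and no contact. Close gently in steps at moderate force.

```bash
python3 -m pendant '[{"dx":0,"dy":0,"dz":0,"rx":0,"ry":0,"rz":0,"hand":0.015},{"dx":0,"dy":0,"dz":0,"rx":0,"ry":0,"rz":0,"hand":0.008},{"dx":0,"dy":0,"dz":0,"rx":0,"ry":0,"rz":0,"hand":0},{"dx":0,"dy":0,"dz":0,"rx":0,"ry":0,"rz":0,"hand":0},{"dx":0,"dy":0,"dz":0,"rx":0,"ry":0,"rz":0,"hand":0},{"dx":0,"dy":0,"dz":0,"rx":0,"ry":0,"rz":0,"hand":0}]' 60
python3 -c "
from h import *
to([.498,.2233,.228])"
```

```text
clock: 3.32
position: [0.4988, 0.2238, 0.2287]
ee_rot: [0.01, 0.167, 0.985, 0.048]
contact_force: [1.8, 0.7, 5.0]
width: 0.0052
gripper_force: 59.6
tcp [0.4988 0.2238 0.2287] axes x [-0.944  0.329 -0.003] y [0.327 0.94  0.097] z [ 0.035  0.09  -0.995] w 0.0052 gf 59.6 F [1.8 0.7 5. ] t 3.32 q [ 0.24  0.2   1.62  0.08  1.27 -1.02]
delta tool mm [ 0.6 -0.8  0.7]
```

```bash
python3 -m pendant '[{"dx":0,"dy":0,"dz":0,"rx":0,"ry":0,"rz":0,"hand":0},{"dx":0,"dy":0,"dz":-0.005,"rx":0,"ry":0,"rz":0,"hand":0},{"dx":0,"dy":0,"dz":-0.01,"rx":0,"ry":0,"rz":0,"hand":0},{"dx":0,"dy":0,"dz":-0.015,"rx":0,"ry":0,"rz":0,"hand":0},{"dx":0,"dy":0,"dz":-0.01,"rx":0,"ry":0,"rz":0,"hand":0},{"dx":0,"dy":0,"dz":-0.01,"rx":0,"ry":0,"rz":0,"hand":0},{"dx":0,"dy":0,"dz":0,"rx":0,"ry":0,"rz":0,"hand":0},{"dx":0,"dy":0,"dz":0,"rx":0,"ry":0,"rz":0,"hand":0},{"dx":0,"dy":0,"dz":0,"rx":0,"ry":0,"rz":0,"hand":0}]' 80
python3 -c "
from h import *
to([.485,.48,.278])
t=manip.get_image('top');s=manip.get_image('scene')
crop(t,100,200,160,160,2.5,'pics/a.png');crop(s,290,220,160,160,2.5,'pics/b.png')
cv2.imwrite('pics/c2.png',np.hstack([cv2.imread('pics/a.png'),cv2.imread('pics/b.png')]))"
```

```text
clock: 4.07
position: [0.4954, 0.2186, 0.2764]
ee_rot: [0.007, 0.166, 0.985, 0.046]
contact_force: [0.4, 0.5, -3.3]
width: 0.0047
gripper_force: 80.1
tcp [0.4954 0.2186 0.2764] axes x [-0.944  0.329  0.001] y [0.327 0.94  0.093] z [ 0.03   0.088 -0.996] w 0.0047 gf 80.1 F [ 0.4  0.5 -3.3] t 4.07 q [ 0.23  0.17  1.54  0.08  1.38 -1.02]
delta tool mm [ 95.7 242.5  21.2]
```

View pics/c2.png

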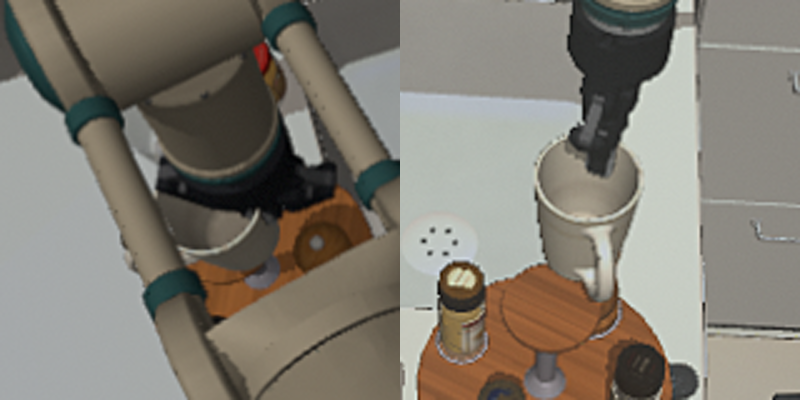

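Mug is lifted clear of the plate (scene crop: underside at ~(575,280), the plate at ~(545,310) bare), upright. Carry it left (+y).

```bash
python3 -m pendant '[{"dx":0.004,"dy":0.010,"dz":0.001,"rx":0,"ry":0,"rz":0,"hand":0},{"dx":0.008,"dy":0.022,"dz":0.002,"rx":0,"ry":0,"rz":0,"hand":0},{"dx":0.01,"dy":0.026,"dz":0.002,"rx":0,"ry":0,"rz":0,"hand":0},{"dx":0.01,"dy":0.026,"dz":0.002,"rx":0,"ry":0,"rz":0,"hand":0},{"dx":0.01,"dy":0.026,"dz":0.002,"rx":0,"ry":0,"rz":0,"hand":0},{"dx":0.01,"dy":0.026,"dz":0.002,"rx":0,"ry":0,"rz":0,"hand":0},{"dx":0.01,"dy":0.026,"dz":0.002,"rx":0,"ry":0,"rz":0,"hand":0},{"dx":0.01,"dy":0.026,"dz":0.002,"rx":0,"ry":0,"rz":0,"hand":0},{"dx":0.01,"dy":0.026,"dz":0.002,"rx":0,"ry":0,"rz":0,"hand":0},{"dx":0.01,"dy":0.026,"dz":0.002,"rx":0,"ry":0,"rz":0,"hand":0},{"dx":0.006,"dy":0.018,"dz":0.002,"rx":0,"ry":0,"rz":0,"hand":0},{"dx":0,"dy":0,"dz":0,"rx":0,"ry":0,"rz":0,"hand":0}]'
python3 -m pendant '[{"dx":0,"dy":0,"dz":0,"rx":0,"ry":0,"rz":0,"hand":0},{"dx":0,"dy":0,"dz":0,"rx":0,"ry":0,"rz":0,"hand":0},{"dx":0,"dy":0,"dz":0,"rx":0,"ry":0,"rz":0,"hand":0}]'
python3 -c "
from h import *
to([.488,.496,.07])
t=manip.get_image('top');s=manip.get_image('scene')
crop(t,40,180,160,160,2.5,'pics/a.png');crop(s,250,300,180,180,2.5,'pics/b.png')
cv2.imwrite('pics/c3.png',np.hstack([cv2.resize(cv2.imread('pics/a.png'),(300,300)),cv2.imread('pics/b.png')[:300]*1]) if 0 else cv2.imread('pics/b.png'))"
```

```text
clock: 5.17
position: [0.487, 0.5008, 0.2788]
ee_rot: [0.007, 0.165, 0.985, 0.048]
contact_force: [1.1, 0.2, -3.1]
width: 0.0046
gripper_force: 80.2
clock: 5.42
position: [0.4882, 0.4948, 0.2802]
ee_rot: [0.008, 0.167, 0.985, 0.046]
contact_force: [-0.0, -0.4, -2.6]
width: 0.0046
gripper_force: 80.1
tcp [0.4882 0.4948 0.2802] axes x [-0.944  0.329  0.   ] y [0.328 0.94  0.093] z [ 0.03   0.088 -0.996] w 0.0046 gf 80.1 F [-0.  -0.4 -2.6] t 5.42 q [ 0.67  0.39  1.21  0.05  1.46 -0.57]
delta tool mm [  0.6 -18.5 209.3]
```

View pics/c3.png

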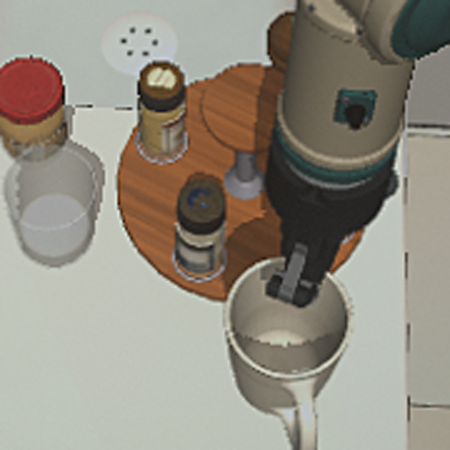

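The mug hangs upright over empty worktop left of the carousel (rim centre at crop (290,325)). Lower it.

```bash
python3 -m pendant '[{"dx":0,"dy":-0.001,"dz":0.012,"rx":0,"ry":0,"rz":0,"hand":0},{"dx":0,"dy":-0.002,"dz":0.022,"rx":0,"ry":0,"rz":0,"hand":0},{"dx":0,"dy":-0.002,"dz":0.024,"rx":0,"ry":0,"rz":0,"hand":0},{"dx":0,"dy":-0.002,"dz":0.024,"rx":0,"ry":0,"rz":0,"hand":0},{"dx":0,"dy":-0.002,"dz":0.024,"rx":0,"ry":0,"rz":0,"hand":0},{"dx":0,"dy":-0.002,"dz":0.024,"rx":0,"ry":0,"rz":0,"hand":0},{"dx":0,"dy":-0.002,"dz":0.024,"rx":0,"ry":0,"rz":0,"hand":0},{"dx":0,"dy":-0.002,"dz":0.02,"rx":0,"ry":0,"rz":0,"hand":0},{"dx":0,"dy":-0.001,"dz":0.012,"rx":0,"ry":0,"rz":0,"hand":0},{"dx":0,"dy":0,"dz":0.008,"rx":0,"ry":0,"rz":0,"hand":0},{"dx":0,"dy":0,"dz":0,"rx":0,"ry":0,"rz":0,"hand":0},{"dx":0,"dy":0,"dz":0,"rx":0,"ry":0,"rz":0,"hand":0}]'
python3 -m pendant '[{"dx":0,"dy":0,"dz":0.003,"rx":0,"ry":0,"rz":0,"hand":0},{"dx":0,"dy":0,"dz":0.003,"rx":0,"ry":0,"rz":0,"hand":0},{"dx":0,"dy":0,"dz":0,"rx":0,"ry":0,"rz":0,"hand":0},{"dx":0,"dy":0,"dz":0,"rx":0,"ry":0,"rz":0,"hand":0}]'
```

```text
clock: 6.52
position: [0.4898, 0.498, 0.0866]
ee_rot: [0.008, 0.167, 0.985, 0.047]
contact_force: [0.1, 0.6, -2.7]
width: 0.0048
gripper_force: 80.2
clock: 6.85
position: [0.4895, 0.4984, 0.0803]
ee_rot: [0.008, 0.166, 0.985, 0.047]
contact_force: [-0.1, -0.8, -2.6]
width: 0.0045
gripper_force: 80.3
```

```bash
python3 -m pendant '[{"dx":0,"dy":0,"dz":0.003,"rx":0,"ry":0,"rz":0,"hand":0},{"dx":0,"dy":0,"dz":0.003,"rx":0,"ry":0,"rz":0,"hand":0},{"dx":0,"dy":0,"dz":0,"rx":0,"ry":0,"rz":0,"hand":0},{"dx":0,"dy":0,"dz":0,"rx":0,"ry":0,"rz":0,"hand":0}]'
python3 -m pendant '[{"dx":0,"dy":0,"dz":0.002,"rx":0,"ry":0,"rz":0,"hand":0},{"dx":0,"dy":0,"dz":0,"rx":0,"ry":0,"rz":0,"hand":0},{"dx":0,"dy":0,"dz":0,"rx":0,"ry":0,"rz":0,"hand":0}]'
```

```text
clock: 7.18
position: [0.4893, 0.4986, 0.0734]
ee_rot: [0.008, 0.166, 0.985, 0.046]
contact_force: [0.0, -0.3, -2.9]
width: 0.0048
gripper_force: 80.2
clock: 7.43
position: [0.4896, 0.4989, 0.0717]
ee_rot: [0.008, 0.166, 0.985, 0.046]
contact_force: [0.2, -0.3, -2.8]
width: 0.0048
gripper_force: 80.3
```

```bash
python3 -m pendant '[{"dx":0,"dy":0,"dz":0.0015,"rx":0,"ry":0,"rz":0,"hand":0},{"dx":0,"dy":0,"dz":0,"rx":0,"ry":0,"rz":0,"hand":0},{"dx":0,"dy":0,"dz":0,"rx":0,"ry":0,"rz":0,"hand":0}]'
python3 -m pendant '[{"dx":0,"dy":0,"dz":0.0015,"rx":0,"ry":0,"rz":0,"hand":0},{"dx":0,"dy":0,"dz":0,"rx":0,"ry":0,"rz":0,"hand":0},{"dx":0,"dy":0,"dz":0,"rx":0,"ry":0,"rz":0,"hand":0}]'
```

```text
clock: 7.68
position: [0.4899, 0.499, 0.0713]
ee_rot: [0.008, 0.166, 0.985, 0.047]
contact_force: [-1.1, -3.0, 3.1]
width: 0.0046
gripper_force: 80.9
clock: 7.93
position: [0.49, 0.4988, 0.0711]
ee_rot: [0.008, 0.166, 0.985, 0.047]
contact_force: [-2.7, -5.8, 9.9]
width: 0.0046
gripper_force: 82.1
```

```bash
python3 -m pendant '[{"dx":0,"dy":0,"dz":-0.002,"rx":0,"ry":0,"rz":0,"hand":0},{"dx":0,"dy":0,"dz":0,"rx":0,"ry":0,"rz":0,"hand":0.008},{"dx":0,"dy":0,"dz":0,"rx":0,"ry":0,"rz":0,"hand":0.015},{"dx":0,"dy":0,"dz":0,"rx":0,"ry":0,"rz":0,"hand":0.028},{"dx":0,"dy":0,"dz":0,"rx":0,"ry":0,"rz":0,"hand":0.035},{"dx":0,"dy":0,"dz":0,"rx":0,"ry":0,"rz":0,"hand":0.035},{"dx":0,"dy":0,"dz":0,"rx":0,"ry":0,"rz":0,"hand":0.035}]' 20
python3 -c "
from h import *
to([.488,.496,.2])"
```

```text
clock: 8.52
position: [0.4897, 0.4992, 0.0707]
ee_rot: [0.008, 0.166, 0.985, 0.047]
contact_force: [0.7, 0.4, 0.2]
width: 0.0349
gripper_force: 0.0
tcp [0.4897 0.4992 0.0707] axes x [-0.944  0.329 -0.   ] y [0.327 0.94  0.094] z [ 0.031  0.089 -0.996] w 0.0349 gf 0.0 F [0.7 0.4 0.2] t 8.52 q [ 0.67  0.53  1.52  0.06  1.02 -0.6 ]
delta tool mm [   0.6    8.6 -129. ]
```

```bash
python3 -m pendant '[{"dx":0,"dy":0,"dz":-0.008,"rx":0,"ry":0,"rz":0,"hand":0.035},{"dx":0,"dy":0,"dz":-0.015,"rx":0,"ry":0,"rz":0,"hand":0.035},{"dx":0,"dy":0,"dz":-0.025,"rx":0,"ry":0,"rz":0,"hand":0.035},{"dx":0,"dy":0,"dz":-0.03,"rx":0,"ry":0,"rz":0,"hand":0.035},{"dx":0,"dy":0,"dz":-0.03,"rx":0,"ry":0,"rz":0,"hand":0.035},{"dx":0,"dy":0,"dz":-0.03,"rx":0,"ry":0,"rz":0,"hand":0.035},{"dx":0,"dy":0,"dz":-0.03,"rx":0,"ry":0,"rz":0,"hand":0.035},{"dx":0,"dy":0,"dz":0,"rx":5.4,"ry":0,"rz":0,"hand":0.0854},{"dx":0.03,"dy":-0.015,"dz":0,"rx":0,"ry":0,"rz":0,"hand":0.0854},{"dx":0.03,"dy":-0.015,"dz":0,"rx":0,"ry":0,"rz":0,"hand":0.0854},{"dx":0.03,"dy":-0.015,"dz":0,"rx":0,"ry":0,"rz":0,"hand":0.0854},{"dx":0.03,"dy":-0.015,"dz":0,"rx":0,"ry":0,"rz":0,"hand":0.0854}]'
python3 -c "
from h import *
to([.4895,.1988,.2])
t=manip.get_image('top');s=manip.get_image('scene')
crop(t,80,220,200,150,2,'pics/a.png');crop(s,240,280,200,200,3,'pics/b.png')
a=cv2.imread('pics/a.png');b=cv2.imread('pics/b.png')
cv2.imwrite('pics/b2.png',b)
crop(t,80,220,200,150,4,'pics/a2.png')"
```

```text
clock: 9.52
position: [0.3503, 0.4667, 0.2381]
ee_rot: [-0.0, 0.167, 0.986, 0.0]
contact_force: [0.6, 1.3, 0.0]
width: 0.0853
gripper_force: 0.0
tcp [0.3503 0.4667 0.2381] axes x [-0.944  0.329  0.   ] y [0.329 0.944 0.   ] z [-0.  0. -1.] w 0.0853 gf 0.0 F [0.6 1.3 0. ] t 9.52 q [ 0.81  0.29  1.47  0.    1.38 -0.43]
delta tool mm [-219.7 -207.2   38.1]
```

View pics/b2.png

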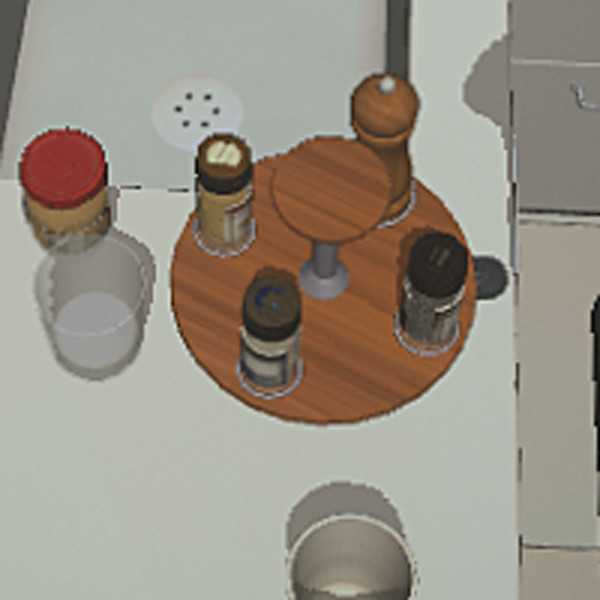

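View pics/a2.png

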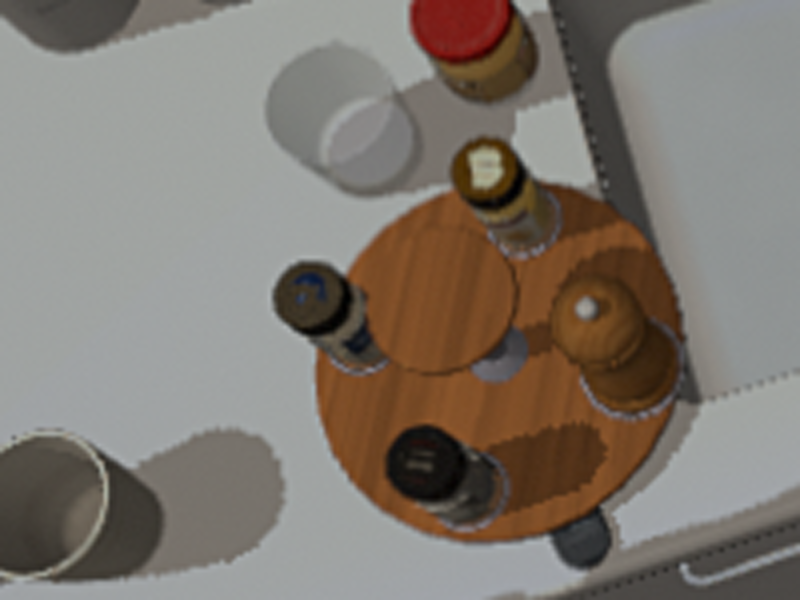

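The mug stands upright on the worktop at scene crop (350,570), clear of the tray, and the carousel hasn't visibly turned (knob at top crop (587,308), scene crop (387,85)). Now refine the axis, mill and front positions.

```bash
python3 - <<'E'
from h import *
t=manip.get_image("top");s=manip.get_image("scene")
T=lambda u,v,z:ray(t,(80+u/4,220+v/4),z)[:2]
S=lambda u,v,z:ray(s,(240+u/3,280+v/3),z)[:2]
print("plate",T(444,299,.158),S(331,190,.158))
jt=[T(*p,.131) for p in((427,463),(488,172),(314,297))];js=[S(*p,.131) for p in((437,262),(224,159),(271,302))]
print(np.round(jt,4),np.round(js,4))
kt,ks=T(587,308,.176),S(387,85,.176);print("knob",kt,ks)
print("tongue",T(583,568,.006),S(508,280,.008),"head",T(598,323,.155),S(385,106,.155))
print("axis",(jt[0]+jt[1])/2,(js[0]+js[1])/2,(jt[2]+kt)/2,(js[2]+ks)/2)
E
python3 -m pendant '[{"dx":-0.027,"dy":-0.026,"dz":0,"rx":0,"ry":0,"rz":0,"hand":0.0854},{"dx":-0.027,"dy":-0.026,"dz":0,"rx":0,"ry":0,"rz":0,"hand":0.0854},{"dx":-0.027,"dy":-0.026,"dz":0,"rx":0,"ry":0,"rz":0,"hand":0.0854},{"dx":-0.027,"dy":-0.026,"dz":0,"rx":0,"ry":0,"rz":0,"hand":0.0854},{"dx":-0.027,"dy":-0.026,"dz":0,"rx":0,"ry":0,"rz":0,"hand":0.0854},{"dx":-0.027,"dy":-0.026,"dz":0,"rx":0,"ry":0,"rz":0,"hand":0.0854},{"dx":-0.027,"dy":-0.026,"dz":0,"rx":0,"ry":0,"rz":0,"hand":0.0854},{"dx":-0.027,"dy":-0.026,"dz":0,"rx":0,"ry":0,"rz":0,"hand":0.0854},{"dx":0,"dy":0,"dz":0,"rx":0,"ry":0,"rz":-7,"hand":0.0854},{"dx":0,"dy":0,"dz":0,"rx":0,"ry":0,"rz":-7,"hand":0.0854},{"dx":0,"dy":0,"dz":0,"rx":0,"ry":0,"rz":-7,"hand":0.0854},{"dx":0,"dy":0,"dz":0,"rx":0,"ry":0,"rz":-7,"hand":0.0854}]'
python3 -m pendant '[{"dx":0,"dy":0,"dz":0,"rx":0,"ry":0,"rz":-7,"hand":0.0854},{"dx":0,"dy":0,"dz":0,"rx":0,"ry":0,"rz":-7,"hand":0.0854},{"dx":0,"dy":0,"dz":0,"rx":0,"ry":0,"rz":-7,"hand":0.0854},{"dx":0,"dy":0,"dz":0,"rx":0,"ry":0,"rz":-7,"hand":0.0854},{"dx":0,"dy":0,"dz":0,"rx":0,"ry":0,"rz":-7,"hand":0.0854},{"dx":0,"dy":0,"dz":0,"rx":0,"ry":0,"rz":-7,"hand":0.0854},{"dx":0,"dy":0,"dz":0,"rx":0,"ry":0,"rz":-7,"hand":0.0854},{"dx":0,"dy":0,"dz":0,"rx":0,"ry":0,"rz":-7,"hand":0.0854},{"dx":0,"dy":0,"dz":0,"rx":0,"ry":0,"rz":0,"hand":0.0854},{"dx":0,"dy":0,"dz":0,"rx":0,"ry":0,"rz":0,"hand":0.0854}]'
python3 -c "
from h import *
to([.4895,.2,.135])"
```

```text
plate [0.52541055 0.27389397] [0.52567124 0.28086624]
[[0.4475 0.3087]
 [0.6003 0.2382]
 [0.5593 0.3495]] [[0.4501 0.3172]
 [0.6021 0.2445]
 [0.562  0.3553]]
knob [0.48983816 0.19816416] [0.48998605 0.20337381]
tongue [0.38762111 0.26144248] [0.38529717 0.26126408] head [0.48625135 0.19709434] [0.48991042 0.20719866]
axis [0.52393584 0.27343781] [0.52610386 0.28084037] [0.52456909 0.27381217] [0.52601044 0.27935148]
clock: 10.72
position: [0.4891, 0.1983, 0.2383]
ee_rot: [0.001, -0.079, 0.997, -0.0]
contact_force: [-0.9, -0.3, -0.3]
width: 0.0852
gripper_force: 0.0
clock: 11.55
position: [0.4883, 0.199, 0.2383]
ee_rot: [0.0, -0.534, 0.845, -0.0]
contact_force: [0.0, -0.4, -0.3]
width: 0.0856
gripper_force: 0.0
tcp [0.4883 0.199  0.2383] axes x [-0.429 -0.903 -0.   ] y [-0.903  0.429 -0.001] z [ 0.001  0.    -1.   ] w 0.0856 gf 0.0 F [ 0.  -0.4 -0.3] t 11.55 q [ 0.26  0.2   1.59 -0.    1.35 -2.44]
delta tool mm [ -1.4  -0.5 103.3]
```

```bash
python3 -m pendant '[{"dx":-0.002,"dy":-0.001,"dz":0.02,"rx":0,"ry":0,"rz":0,"hand":0.0854},{"dx":0,"dy":0,"dz":0.025,"rx":0,"ry":0,"rz":0,"hand":0.0854},{"dx":0,"dy":0,"dz":0.025,"rx":0,"ry":0,"rz":0,"hand":0.0854},{"dx":0,"dy":0,"dz":0.02,"rx":0,"ry":0,"rz":0,"hand":0.0854},{"dx":0,"dy":0,"dz":0.013,"rx":0,"ry":0,"rz":0,"hand":0.0854},{"dx":0,"dy":0,"dz":0,"rx":0,"ry":0,"rz":0,"hand":0.0854},{"dx":0,"dy":0,"dz":0,"rx":0,"ry":0,"rz":0,"hand":0.0854}]' 25
python3 -m pendant '[{"dx":0,"dy":0,"dz":0,"rx":0,"ry":0,"rz":0,"hand":0.06},{"dx":0,"dy":0,"dz":0,"rx":0,"ry":0,"rz":0,"hand":0.04},{"dx":0,"dy":0,"dz":0,"rx":0,"ry":0,"rz":0,"hand":0.04},{"dx":0,"dy":0,"dz":0,"rx":0,"ry":0,"rz":0,"hand":0.04},{"dx":0,"dy":0,"dz":0,"rx":0,"ry":0,"rz":0,"hand":0.04},{"dx":0,"dy":0,"dz":0,"rx":0,"ry":0,"rz":0,"hand":0.04}]' 25
python3 - <<'E'
from h import *
a=np.array([.5252,.277]);to([.4895,.2,.135])
# world mill positions, and chord in tool frame for -5.87deg steps
for f in range(0,11):
    th=np.radians(245.2-5.87*f);print(f,(a+.0845*np.array([np.cos(th),np.sin(th)])).round(4))
E
```

```text
clock: 12.13
position: [0.4891, 0.2006, 0.1348]
ee_rot: [-0.0, -0.535, 0.845, 0.0]
contact_force: [0.2, 0.6, -0.3]
width: 0.0852
gripper_force: 0.0
clock: 12.63
position: [0.4904, 0.2008, 0.1369]
ee_rot: [0.002, -0.536, 0.844, -0.001]
contact_force: [0.7, -0.3, 6.1]
width: 0.0476
gripper_force: 25.4
tcp [0.4904 0.2008 0.1369] axes x [-0.426 -0.905 -0.002] y [-0.905  0.426 -0.004] z [ 0.004  0.    -1.   ] w 0.0476 gf 25.4 F [ 0.7 -0.3  6.1] t 12.63 q [ 0.26  0.28  1.75 -0.    1.11 -2.44]
delta tool mm [1.1 0.4 1.8]
0 [0.4898 0.2003]
1 [0.4821 0.2043]
2 [0.4749 0.2091]
3 [0.4682 0.2146]
4 [0.4621 0.2208]
5 [0.4567 0.2275]
6 [0.452  0.2348]
7 [0.4481 0.2425]
8 [0.4449 0.2506]
9 [0.4427 0.2589]
10 [0.4412 0.2674]
```

```bash
python3 -m pendant '[{"dx":-0.0001,"dy":0.0039,"dz":0,"rx":0,"ry":0,"rz":2.67,"hand":0.04},{"dx":-0.0001,"dy":0.0039,"dz":0,"rx":0,"ry":0,"rz":2.67,"hand":0.04},{"dx":-0.0001,"dy":0.0039,"dz":0,"rx":0,"ry":0,"rz":2.67,"hand":0.04},{"dx":-0.0001,"dy":0.0039,"dz":0,"rx":0,"ry":0,"rz":2.67,"hand":0.04},{"dx":-0.0001,"dy":0.0039,"dz":0,"rx":0,"ry":0,"rz":2.67,"hand":0.04},{"dx":-0.0001,"dy":0.0039,"dz":0,"rx":0,"ry":0,"rz":2.67,"hand":0.04},{"dx":-0.0001,"dy":0.0039,"dz":0,"rx":0,"ry":0,"rz":2.67,"hand":0.04},{"dx":-0.0001,"dy":0.0039,"dz":0,"rx":0,"ry":0,"rz":2.67,"hand":0.04},{"dx":-0.0001,"dy":0.0039,"dz":0,"rx":0,"ry":0,"rz":2.67,"hand":0.04},{"dx":-0.0001,"dy":0.0039,"dz":0,"rx":0,"ry":0,"rz":2.67,"hand":0.04},{"dx":-0.0001,"dy":0.0039,"dz":0,"rx":0,"ry":0,"rz":2.67,"hand":0.04},{"dx":0,"dy":0,"dz":0,"rx":0,"ry":0,"rz":0,"hand":0.04}]'
python3 -c "
from h import *
to([.4542,.231,.1369])"
```

```text
clock: 13.63
position: [0.4579, 0.2288, 0.1369]
ee_rot: [0.003, -0.304, 0.953, -0.0]
contact_force: [1.8, -1.0, 5.0]
width: 0.0473
gripper_force: 25.4
tcp [0.4579 0.2288 0.1369] axes x [-0.816 -0.579 -0.005] y [-0.579  0.816 -0.002] z [ 0.005  0.001 -1.   ] w 0.0473 gf 25.4 F [ 1.8 -1.   5. ] t 13.63 q [ 0.33  0.25  1.79 -0.    1.09 -1.86]
delta tool mm [ 1.8  3.9 -0. ]
```

```bash
python3 -m pendant '[{"dx":0,"dy":0.0039,"dz":0,"rx":0,"ry":0,"rz":2.67,"hand":0.04},{"dx":0,"dy":0.0039,"dz":0,"rx":0,"ry":0,"rz":2.67,"hand":0.04},{"dx":-0.0001,"dy":0.0039,"dz":0,"rx":0,"ry":0,"rz":2.67,"hand":0.04},{"dx":-0.0001,"dy":0.0039,"dz":0,"rx":0,"ry":0,"rz":2.67,"hand":0.04},{"dx":-0.0001,"dy":0.0039,"dz":0,"rx":0,"ry":0,"rz":2.67,"hand":0.04},{"dx":-0.0001,"dy":0.0039,"dz":0,"rx":0,"ry":0,"rz":2.67,"hand":0.04},{"dx":-0.0001,"dy":0.0039,"dz":0,"rx":0,"ry":0,"rz":2.67,"hand":0.04},{"dx":-0.0001,"dy":0.0039,"dz":0,"rx":0,"ry":0,"rz":2.67,"hand":0.04},{"dx":-0.0001,"dy":0.0039,"dz":0,"rx":0,"ry":0,"rz":2.67,"hand":0.04},{"dx":-0.0001,"dy":0.0039,"dz":0,"rx":0,"ry":0,"rz":2.67,"hand":0.04},{"dx":-0.0001,"dy":0.0039,"dz":0,"rx":0,"ry":0,"rz":2.67,"hand":0.04},{"dx":0,"dy":0,"dz":0,"rx":0,"ry":0,"rz":0,"hand":0.04}]'
python3 -m pendant '[{"dx":0,"dy":0,"dz":0,"rx":0,"ry":0,"rz":0,"hand":0.04},{"dx":0,"dy":0,"dz":0,"rx":0,"ry":0,"rz":0,"hand":0.04},{"dx":0,"dy":0,"dz":0,"rx":0,"ry":0,"rz":0,"hand":0.04}]'
python3 -c "
from h import *
to([.4412,.2674,.1369])
s=manip.get_image('scene');crop(s,270,300,160,140,4,'pics/f.png')
t=manip.get_image('top');crop(t,100,220,180,150,2.2,'pics/g.png')"
```

```text
clock: 14.63
position: [0.4436, 0.2687, 0.1369]
ee_rot: [0.003, -0.053, 0.999, 0.001]
contact_force: [2.4, -1.0, 5.6]
width: 0.0474
gripper_force: 25.6
clock: 14.88
position: [0.4436, 0.2684, 0.1369]
ee_rot: [0.003, -0.054, 0.999, 0.001]
contact_force: [3.2, 0.5, 5.7]
width: 0.0472
gripper_force: 25.5
tcp [0.4436 0.2684 0.1369] axes x [-0.994 -0.107 -0.006] y [-0.107  0.994  0.001] z [ 0.006  0.002 -1.   ] w 0.0472 gf 25.5 F [3.2 0.5 5.7] t 14.88 q [ 0.41  0.26  1.78 -0.    1.1  -1.27]
delta tool mm [ 2.5 -0.7 -0. ]
```

View pics/f.png

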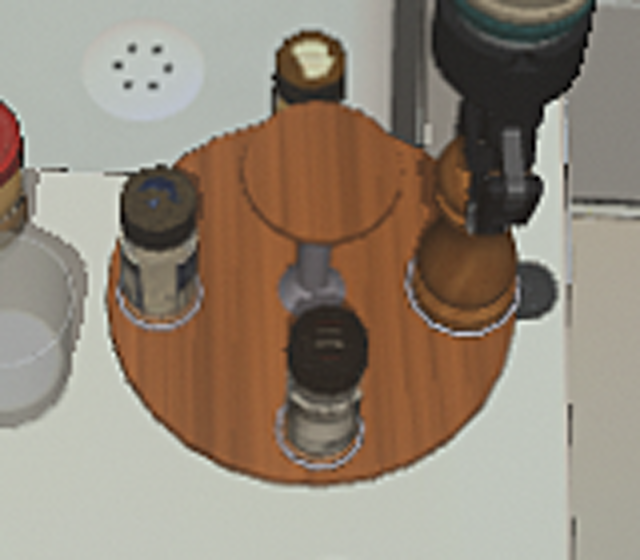

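The mill foot (463,285) stands in line with the tongue (540,290), with the fingers holding the head. Check the angle numerically using the jar tops (160,193) and (328,340).

Run:
```python
from h import *
s=manip.get_image("scene")
S=lambda u,v,z:ray(s,(270+u/4,300+v/4),z)[:2]
a=np.array([.526,.280]);ang=lambda p:(np.degrees(np.arctan2(*(p-a)[::-1]))%360,np.hypot(*(p-a)))
print("tongue",ang(S(556,290,.007)))
print("blue+180",ang(S(160,192,.131)),"black+90",ang(S(328,337,.131)),"brown",ang(S(311,57,.131)),"mill base",ang(S(463,285,.03)))
```

```text
tongue (np.float64(188.67592744730413), np.float64(0.14172564842463725))
blue+180 (np.float64(1.4058487059500249), np.float64(0.08314976160855471)) black+90 (np.float64(95.75293723884776), np.float64(0.08081856113173688)) brown (np.float64(274.9288031694464), np.float64(0.08879513189022369)) mill base (np.float64(185.92374517393827), np.float64(0.0854239223285959))
```

Mill is within about 3° of the tongue (limit 10°) and gripped at 25 N. Small trim, hold, hand in.

```bash
python3 -m pendant '[{"dx":0.001,"dy":-0.002,"dz":0,"rx":0,"ry":0,"rz":-1.4,"hand":0.04},{"dx":0,"dy":0,"dz":0,"rx":0,"ry":0,"rz":0,"hand":0.04},{"dx":0,"dy":0,"dz":0,"rx":0,"ry":0,"rz":0,"hand":0.04},{"dx":0,"dy":0,"dz":0,"rx":0,"ry":0,"rz":0,"hand":0.04},{"dx":0,"dy":0,"dz":0,"rx":0,"ry":0,"rz":0,"hand":0.04},{"dx":0,"dy":0,"dz":0,"rx":0,"ry":0,"rz":0,"hand":0.04},{"dx":0,"dy":0,"dz":0,"rx":0,"ry":0,"rz":0,"hand":0.04},{"dx":0,"dy":0,"dz":0,"rx":0,"ry":0,"rz":0,"hand":0.04}]' && python3 -c "
from rig import manip
print(manip.sign_off())"
```

```text
clock: 15.7
position: [0.4438, 0.2663, 0.1369]
ee_rot: [0.004, -0.066, 0.998, 0.001]
contact_force: [4.7, -0.4, 4.3]
width: 0.0473
gripper_force: 25.5
the job is handed in; nothing more can be done
None
```

The job is handed in at 15.7 s: the mug stands upright and released on the worktop left of the carousel, and the gripper still holds the pepper mill with 25 N over the front tongue, within about 3° by camera (limit 10°); sign-off gave no verdict.

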